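# Knock the last casting out of an upturned mould

## Task

The mould with the yellow grip, upturned in the sloping drain rack, still has its last casting wedged inside. Take it out of the rack, hold it upright with its mouth down over the round knock-out block and rap it squarely on the block until the casting drops out, leaving the casting standing upright on the block. Then stand the empty mould, mouth down, on the round green mat and let go, without disturbing the other things on the table.

Things in the scene. Friction and masses are not known exactly. Their poses are not given: they have to be found in the camera images.
- mould: white mould with yellow grip and band, 0.28 kg: a round cup 66 mm across, 72 mm tall, bore 48 mm, with a closed end from which a square grip (34 x 34 mm, 42 mm long) stands out. Origin: centre of the open mouth; z from the mouth to the grip, x and y square to the grip's faces. Starts mouth-down on the rack's slope: z leans 27 degrees from vertical (rack's -x), y level.
- mould_grip (a point): on the axis of the yellow grip, 94 mm from the mouth, in the middle of its length. The grip is bushed in rubber: it gives along the mould's axis by about 1 mm per 20 N, at most 6 mm, so keep fingertips some mm off the closed end
- casting: tan tapered casting hidden in the yellow-gripped mould: foot 46 mm wide, top 40 mm, 45 mm tall, about 0.14 kg (varies). Origin: centre of its foot; z up. Wedged with its foot 13 to 14 mm inside the mouth. Gentle carrying or pressing does not move it; each rap mouth-down at about 0.1 to 0.2 m/s shifts it 0.3 to 2 mm; after about 3 mm it drops. A firm grip is needed. Raps needed vary.
- rack: plywood drain rack, 270 mm wide, its board sloping up at 27 degrees away from the robot, two places 130 mm apart; each mould rests downhill against two steel pins standing 68 mm off the board. Moulds in it reach 195 mm above the table. Origin: centre of its underside; z up, x level, uphill; y along its width
- block: round knock-out block of hard pale wood with a dark steel band, fixed, 160 mm across, 45 mm tall. Origin: centre of its underside
- block_top (a point): centre of the block's flat top
- mat: round green mat, fixed, 160 mm across, 8 mm thick. Origin: centre of its underside
- mat_top (a point): centre of the mat's top
- mould_b: a like mould with a blue grip, empty, in the rack's other place; leave alone
- casting_b: a finished casting standing on the table beyond the block, leave alone
- jar: amber jar, 64 mm across, 90 mm tall, leave alone
- cup: blue cup, 70 mm across, 80 mm tall, leave alone
- spatula: spatula lying on the table at the right of the mat and block, leave alone
- brush: brush lying across the table on the robot's side of the mat and block, leave alone
Not all that is in view belongs to the job. What is shaped like the mould but purple is not meant.

How it is judged:
On the way, in this order (a step that is already met when the one before it is completed fails the run):
1. the mould, its casting still in it, is out of the rack and upright above the block (horizontal distance between mould and block_top below 0.05 m and angle between mould's own z axis and vertical below 0.25 rad and z of mould in the frame of block_top above 0.004 m and z of casting in the frame of mould above 0.008 m), for 0.1 s.
2. the mould's mouth is rapped on the block (contact force between mould and block above 6 N and angle between mould's own z axis and vertical below 0.25 rad).
3. the casting drops free with the mould's mouth at the block (z of casting in the frame of mould below 0.005 m and horizontal distance between mould and block_top below 0.06 m and z of mould in the frame of block_top below 0.06 m), for 0.1 s.
4. the mould is lifted off and the casting stands upright on the block (z of casting in the frame of mould below -0.05 m and horizontal distance between casting and block_top below 0.057 m and angle between casting's own z axis and vertical below 0.1 rad), for 0.2 s.
At the end, for the whole second after the job is handed in: The casting stands upright (within 0.1 rad) at rest on the block's top, wholly on it (its centre within 57 mm of the block's centre); the empty mould stands mouth down (within 0.1 rad) at rest on the green mat, wholly on it (its centre within 47 mm of the mat's centre), and is let go (horizontal distance between casting and block_top below 0.057 m and angle between each of casting, mould's own z axis and vertical below 0.1 rad and z of casting in the frame of block_top between -0.004 and 0.004 m and horizontal distance between mould and mat_top below 0.047 m and z of mould in the frame of mat_top between -0.004 and 0.004 m and linear speed of each of mould, casting below 0.02 m/s); the robot touches nothing.
It fails at once if another thing on the table is shifted by more than 30 mm (distance of any of mould_b, casting_b, jar, cup, spatula, brush from where it was at the start of the episode above 0.03 m).
It also fails if it takes over 54 s, if anything falls off the work surface, if the arm or the gripper's body presses on something with over 40 N, if the wrist force passes 120 N, or if a joint passes its speed limit or range.

## Robot

A 6-joint arm with a two-finger parallel gripper is mounted at the origin on the work surface. World frame = base frame: x ahead of the robot, y to its left, z up, the work surface at z = 0. Lengths are in m, angles in rad, forces in N, time in s.
With the tool pointing down it reaches from about 0.2 to 0.875 m from the base axis. Payload 3.4 kg.
Tool frame: the origin (TCP) lies at the very end of the fingers, on their centre line; the grasp point (between the pads) lies 19 mm behind it; z points along the fingers, y is the line along which they close (so a half turn about z gives the same grasp; the last joint's range is limited). The gripper opens to 94 mm and grips with 3 to 60 N. Pads are 16 mm wide; open, the fingers measure 119 mm over their backs; the gripper's body (75 mm by 177 mm) begins 78 mm behind the grasp point.
Start: joints at [-1.461, 0.276, 1.505, -0, 1.361, -0.121], TCP at [0.132, -0.56, 0.205] pointing down, gripper open.
Joint ranges: [-2.89, 2.89], [-0.75, 2.08], [0.22, 2.7], [-1.18, 4.32], [0.11, 2.71], [-2.7, 2.7]. Speed limits (rad/s): [2.57, 2.57, 3.14, 3.14, 3.14, 3.14].

## Interface

Orientations are given as a unit quaternion [x, y, z, w].
In Python, from bench import * gives the robot as it stands. The module is installed in compiled form; this text tells all that it offers.
- The arm moves only by the tool drive_tool, never from a script. Its argument "commands" is a list of rows, each a list of 2 entries, a list of its own where there are three numbers: the shift along the tool's x, y, z in mm, then the turn about the tool's z in degrees. In form: [[[x, y, z], twist], ...]. A call has 1 to 12 rows; each row is the pose to reach, as a shift and turn from the pose commanded when the call began, along the tool's axes at that moment; what a row does not reach only later rows make up. A row lasts 1/10 s, in which the tool goes at most 50 mm and 8.59 degrees, less where a joint would pass 70% of its speed; a pose out of reach is approached as far as the arm can. A call with a gripper value outside its range is refused whole. "gripper" is the finger opening in mm, from 0 to 94, set as the call begins (left out, the last holds). The fingers move at their own pace and stop on an object; "force" is the grip in N (left out, the last holds). Time passes only in rows, so rows that repeat a pose let the fingers close. It gives the time, the measured TCP pose, the force, the opening and the grip force at its end, in the units of the state.
- sense(): the state, without advancing time (a new reading comes with each control period).
- grab_frame(name): name is "scene" or "top" or "wrist"; returns the picture (420x560x3 uint8, red, green, blue); there is no depth.
- camera_info(name): a dict with "K" (3x3 intrinsics, pixels), "k1" (the pictures are not rectified: a ray, as slopes to the right and down, at radius r is drawn at 1 + k1 r^2 times it, then the intrinsics apply), "R" (3x3) and "t" (3): a world point X has camera coordinates R X + t; the wrist camera has in their place "mount" (4x4, takes a point from camera to tool coordinates, whose origin is the TCP and whose axes are the flange's). Camera axes: x right, y down, z forward; pixel columns grow to the right and rows downward; lengths in m; the calibration is good to about 2 mm. A picture is of the moment at which its call begins: read the wrist's pose just before it. camera_info takes no time and is no camera call.
- sign_off(): hands the job in; it is judged then, once.
Trained networks look in the newest picture that a camera, given by its name, has taken for a name from the list of things; names that differ only in an ending like _2 or _b are one class to them, and where a whole thing is asked for, a point or a joint stands for the part that bears it (a point fixed in the world has none). Each returns a list of dicts, best first, with "confidence" (0 to 1); they miss things now and then, are a little off and sometimes report something else, mostly with a low value. They report only what shows in the picture. A call takes as long as a camera call. They do not tell look-alikes from the thing itself.
- recognise(thing, camera): "box" ([centre column, centre row, width, height] in pixels, round what is visible of it).
The state is a dict: "t": time; "joints": joint angles; "qd": joint speeds; "joint_efforts": joint torques, N m; "eef_pos": TCP position; "orientation": TCP orientation; "force": force on the tool from outside, world axes, zero at the start; "wrist_torque": the same for the moment, N m; "gripper_width": finger opening in m; "grasp_force": force on a finger pad.
Only numpy, scipy, OpenCV 4.12 (cv2) and the standard library are available. Lean on these libraries where they do the work, as an engineer would, in place of code of your own. Each camera call takes 0.05 s, during which the arm holds its last target. There are 200 camera calls.

## Working session

There is one attempt and no reset: what is moved stays moved. The work goes in short steps, Python scripts to look and compute and a tool call to move; the robot and the scene stay as the last step left them, time stands still between calls to the robot, and variables do not carry over. Pictures are saved under pics/ and viewed, at most 10 in all, crops included, and the job is handed in when it is done.

Besides the shell and the picture viewer there is one more tool, called as name(argument=value, ...), one argument or row to a line, values as JSON. drive_tool: Moves the arm, as the interface text tells. Its arguments: {"type":"object","properties":{"commands":{"type":"array","items":{"type":"array"}},"gripper":{"type":"number"},"force":{"type":"number"}},"required":["commands"]}

```bash
mkdir -p pics; cat > h.py <<'E'
from bench import *
import numpy as np, cv2
from scipy.spatial.transform import Rotation as R
def save(n,f):
    im=grab_frame(n); cv2.imwrite('pics/'+f,im[:,:,::-1]); return im
def cam(n):
    c=camera_info(n)
    if n=='wrist':
        s=sense(); T=np.eye(4);T[:3,:3]=R.from_quat(s['orientation']).as_matrix();T[:3,3]=s['eef_pos']
        W=T@np.array(c['mount']); Rc=W[:3,:3].T; return np.array(c['K']),c['k1'],Rc,-Rc@W[:3,3]
    return np.array(c['K']),c['k1'],np.array(c['R']),np.array(c['t'])
def ray(C,u,v):
    K,k1,Rc,t=C; d=np.linalg.solve(K,[u,v,1])[:2]; s=d.copy()
    for _ in range(20): s=d/(1+k1*(s@s))
    w=Rc.T@np.array([s[0],s[1],1]); return -Rc.T@t,w/np.linalg.norm(w)
def at_z(C,u,v,z):
    o,d=ray(C,u,v); return o+d*(z-o[2])/d[2]
def tri(rs):
    A=0;b=0
    for o,d in rs:
        P=np.eye(3)-np.outer(d,d);A=A+P;b=b+P@o
    return np.linalg.solve(A,b)
def proj(C,X):
    K,k1,Rc,t=C; p=Rc@np.array(X)+t; s=p[:2]/p[2]; s=s*(1+k1*(s@s)); return (K@np.array([s[0],s[1],1]))[:2]
E
python3 - <<'E'
from h import *
a=save('scene','s.png');b=save('top','t.png')
print({k:np.round(v,3) for k,v in sense().items()})
for n in('scene','top'):
    c=camera_info(n);R_=np.array(c['R']);print(n,c['K'],c['k1'],-R_.T@np.array(c['t']))
print(camera_info('wrist')['mount'])
for n in('scene','top'):
    for th in('mould','mould_grip','block','mat','rack','casting_b','jar','cup','spatula','brush'):
        print(n,th,[(np.round(r['box']).tolist(),round(r['confidence'],2)) for r in recognise(th,n)[:3]])
E
```

```text
{'t': np.float64(0.1), 'joints': array([-1.461,  0.277,  1.506, -0.   ,  1.361, -0.121]), 'qd': array([ 0.   , -0.002, -0.001,  0.   ,  0.001,  0.001]), 'joint_efforts': array([ 2.0000e-03, -4.0545e+01, -2.3778e+01,  7.0000e-02,  3.0000e-02,
       -0.0000e+00]), 'eef_pos': array([ 0.131, -0.559,  0.205]), 'orientation': array([ 0.993,  0.115,  0.   , -0.001]), 'force': array([-0.144,  0.041,  0.176]), 'wrist_torque': array([ 0.04 , -0.027,  0.011]), 'grasp_force': np.float64(0.0), 'gripper_width': np.float64(0.094)}
scene [[542.35907567   0.         280.2839144 ]
 [  0.         542.35907567 220.86709912]
 [  0.           0.           1.        ]] -0.15301668683191436 [ 1.57850107 -0.19678656  1.08540331]
top [[467.76669055   0.         277.03569318]
 [  0.         467.76669055 207.15889179]
 [  0.           0.           1.        ]] -0.061668524030565115 [ 0.32561739 -0.06053353  1.14241256]
[[ 7.67594291e-04 -9.72876029e-01 -2.31325836e-01  6.66505455e-02]
 [ 9.99999637e-01  6.61044119e-04  5.38115572e-04 -1.36724243e-04]
 [-3.70603158e-04 -2.31326165e-01  9.72876183e-01 -1.7791437
[... 849 characters left out ...]
33.0, 40.0], 0.91), ([158.0, 322.0, 30.0, 53.0], 0.9), ([176.0, 183.0, 32.0, 29.0], 0.8)]
top mould_grip [([247.0, 291.0, 32.0, 50.0], 0.91), ([160.0, 321.0, 26.0, 53.0], 0.87), ([174.0, 183.0, 28.0, 38.0], 0.73)]
top block [([278.0, 220.0, 67.0, 66.0], 0.66)]
top mat [([368.0, 199.0, 64.0, 61.0], 0.75)]
top rack [([151.0, 189.0, 128.0, 74.0], 0.65)]
top casting_b [([250.0, 151.0, 20.0, 24.0], 0.83), ([149.0, 189.0, 125.0, 79.0], 0.52)]
top jar [([202.0, 250.0, 31.0, 28.0], 0.74)]
top cup [([318.0, 134.0, 28.0, 33.0], 0.89)]
top spatula [([420.0, 208.0, 27.0, 109.0], 0.86), ([150.0, 189.0, 131.0, 75.0], 0.41)]
top brush [([338.0, 284.0, 88.0, 19.0], 0.81), ([370.0, 199.0, 67.0, 62.0], 0.32)]
```

```bash
python3 - <<'E'
import cv2
s=cv2.imread('pics/s.png');t=cv2.imread('pics/t.png')
cv2.imwrite('pics/s2.png',cv2.resize(s[160:340,260:500],None,fx=3.3,fy=3.3,interpolation=cv2.INTER_CUBIC))
cv2.imwrite('pics/t2.png',cv2.resize(t[100:360,70:450],None,fx=2.1,fy=2.1,interpolation=cv2.INTER_CUBIC))
E
```

```text
(no output)
```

View pics/s2.png

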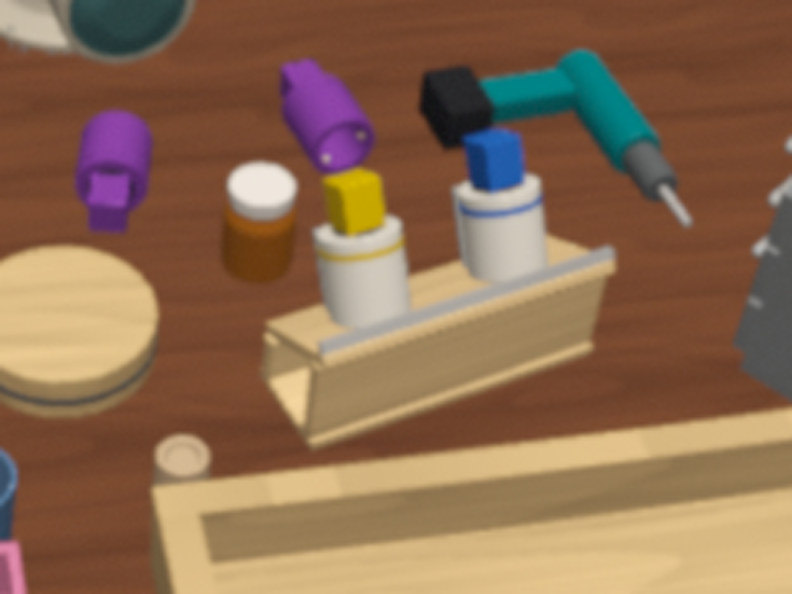

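View pics/t2.png

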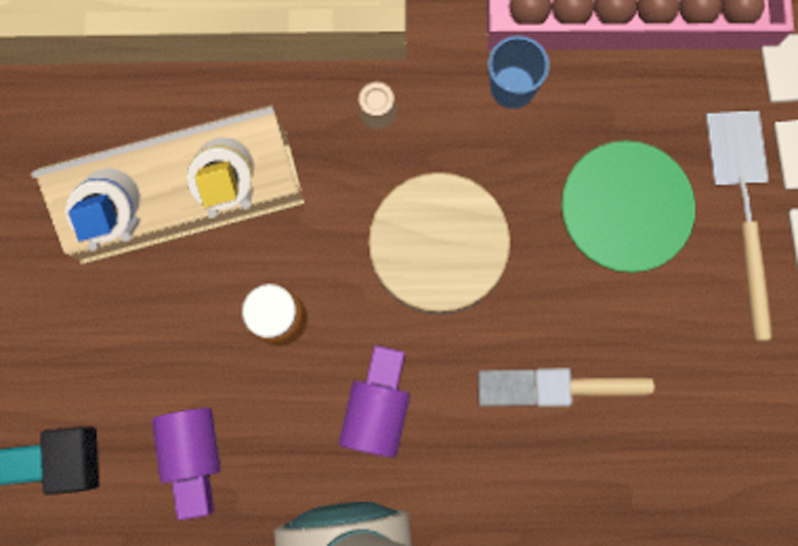

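The crop of the scene view shows the yellow-gripped mould at about (359,198) and the blue one farther left of the robot. In the top view the yellow grip is at about (172,188), the block at (279,215), the mat at (369,198) and the jar at (198,248). The rack is turned by about 15°.

```bash
python3 - <<'E'
from h import *
S,T=cam('scene'),cam('top')
def blob(f,lo,hi,roi):
    im=cv2.imread('pics/'+f); m=cv2.inRange(cv2.cvtColor(im,cv2.COLOR_BGR2HSV),lo,hi)
    k=np.zeros_like(m); x0,y0,x1,y1=roi; k[y0:y1,x0:x1]=m[y0:y1,x0:x1]
    n,l,s,c=cv2.connectedComponentsWithStats(k); i=1+np.argmax(s[1:,4]); return c[i],s[i]
y=((20,170,90),(32,255,255))
cs,ss=blob('s.png',*y,(340,200,385,235)); ct,st=blob('t.png',*y,(150,165,200,210)); print(cs,ss,ct,st)
G=tri([ray(S,*cs),ray(T,*ct)]);print('grip vis centre',G)
for v in (.15,.16,.17):print(v,at_z(T,*ct,v),at_z(S,*cs,v))
g=((40,80,60),(80,255,255)); cm,sm=blob('t.png',*g,(320,150,420,250)); print('mat',at_z(T,*cm,.008),sm)
cm,sm=blob('s.png',*g,(160,250,240,320)); print('mat s',at_z(S,*cm,.008))
p=lambda u,v:(70+u/2.1,100+v/2.1)
print('block', at_z(T,*p(440,242),.045), at_z(S,*(260+60/3.3,160+313/3.3),.045))
a=at_z(T,*p(82,262),.0);b=at_z(T,*p(303,203),.0);print('rack edge',a,b,np.degrees(np.arctan2(*( -(b-a)[:2]))) )
a=at_z(T,*p(33,173),.13);b=at_z(T,*p(272,107),.13);print('rack top',a,b,np.linalg.norm(a-b))
print('jar',at_z(T,*p(270,311),.09),'cast_b',at_z(T,*p(376,100),.045),'cup',at_z(T,*p(519,65),.08))
E
```

```text
[367.2027027 220.3277027] [358 211  19  20 296] [173.16 186.76] [164 177  19  21 250]
grip vis centre [0.56381414 0.15018634 0.17334719]
0.15 [0.56953229 0.15514307 0.15      ] [0.53782215 0.15919311 0.15      ]
0.16 [0.56707449 0.15296982 0.16      ] [0.5489476  0.15538748 0.16      ]
0.17 [0.56461669 0.15079656 0.17      ] [0.56007306 0.15158185 0.17      ]
mat [ 0.57184417 -0.3018753   0.008     ] [ 337  167   64   63 3133]
mat s [ 0.57537784 -0.30423478  0.008     ]
block [ 0.52323779 -0.07815125  0.045     ] [ 0.52620339 -0.07779004  0.045     ]
rack edge [0.51090519 0.34477679 0.        ] [0.57994882 0.08373286 0.        ] -14.814944364434261
rack top [0.58656705 0.35759856 0.13      ] [0.6572749  0.10254109 0.13      ] 0.2646770029614858
jar [0.44140551 0.10607718 0.09      ] cast_b [ 0.69254606 -0.0052634   0.045     ] cup [ 0.72157627 -0.17024584  0.08      ]
```

drive_tool(
  commands=[
    [[0, 0, -50], 0],
    [[30, -30, -90], -1.6],
    [[580, -592, -90], -1.6],
    [[580, -592, -90], -1.6],
    [[580, -592, -90], -1.6],
    [[580, -592, -90], -1.6],
    [[580, -592, -90], -1.6],
    [[580, -592, -90], -1.6],
    [[580, -592, -90], -1.6],
    [[580, -592, -90], -1.6],
    [[580, -592, -90], -1.6],
    [[580, -592, -90], -1.6],
  ],
  gripper=70,
)

```text
t: 2.3
eef_pos: [0.4101, -0.0991, 0.2938]
orientation: [0.992, 0.129, 0.001, 0.0]
force: [0.7, -0.1, -0.2]
gripper_width: 0.0701
grasp_force: 0.0
```

drive_tool(
  commands=[
    [[210, -202, 0], 0],
    [[210, -202, 0], 0],
    [[210, -202, 0], 0],
    [[210, -202, 0], 0],
    [[210, -202, 0], 0],
    [[210, -202, 0], 0],
    [[210, -202, 0], 0],
    [[210, -202, 0], 0],
    [[210, -202, 0], 0],
  ],
)

```text
t: 3.2
eef_pos: [0.5601, 0.1471, 0.2934]
orientation: [0.992, 0.129, -0.0, 0.0]
force: [-0.2, -0.3, 0.5]
gripper_width: 0.0699
grasp_force: 0.0
```

```bash
python3 - <<'E'
from h import *
C=cam('wrist'); im=save('wrist','w1.png'); s=sense(); print(s['eef_pos'],s['orientation'])
hsv=cv2.cvtColor(im,cv2.COLOR_RGB2HSV); m=cv2.inRange(hsv,(20,170,90),(32,255,255))
n,l,st,c=cv2.connectedComponentsWithStats(m); print([(st[i].tolist(),c[i].round().tolist()) for i in range(1,n) if st[i,4]>80])
# predicted grip corners
ps=np.radians(14.8)
for G in [(.562,.150,.1686)]:
    Rm=(R.from_euler('z',ps)*R.from_euler('y',-np.radians(27))).as_matrix()
    pts=[proj(C,np.array(G)+Rm@np.array([a*.017,b*.017,.021*c_])) for c_ in(1,-1) for a,b in((-1,-1),(1,-1),(1,1),(-1,1))]
    o=im.copy(); 
    for a in (pts[:4],pts[4:]): cv2.polylines(o,[np.int32(np.round(a))],True,(255,0,0),1)
    cv2.imwrite('pics/w1o.png',o[:,:,::-1])
    print(np.round(pts))
E
```

```text
[0.56012358 0.14680856 0.29361568] [ 9.91724557e-01  1.28383435e-01 -6.14811199e-05  3.05017527e-04]
[]
[[297. 231.]
 [298. 201.]
 [256. 201.]
 [258. 231.]
 [295. 201.]
 [296. 171.]
 [259. 171.]
 [260. 201.]]
```

View pics/w1o.png

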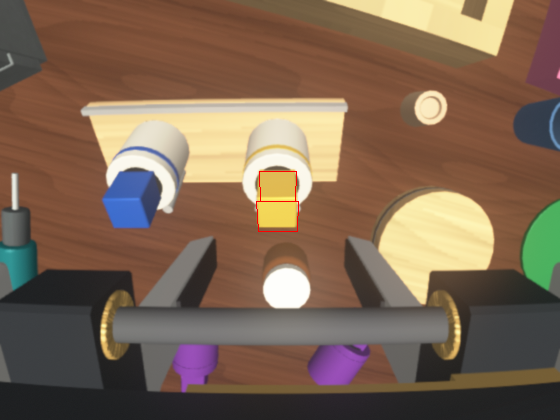

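drive_tool(
  commands=[
    [[0, -3, 50], 0],
    [[0, -3, 95], 0],
    [[0, -3, 120], 0],
    [[0, -3, 136], 0],
    [[0, -3, 136], 0],
  ],
)

```text
t: 3.75
eef_pos: [0.5577, 0.1492, 0.1554]
orientation: [0.992, 0.128, -0.003, 0.0]
force: [0.2, 1.4, -0.7]
gripper_width: 0.0703
grasp_force: 0.0
```

drive_tool(
  commands=[
    [[0, 0, 0], 0],
    [[0, 0, 0], 0],
    [[0, 0, 0], 0],
    [[0, 0, 0], 0],
    [[0, 0, 0], 0],
    [[0, 0, 0], 0],
  ],
  gripper=20,
  force=60,
)

```text
t: 4.35
eef_pos: [0.5604, 0.1505, 0.158]
orientation: [0.992, 0.129, 0.001, 0.001]
force: [1.0, -0.6, 3.0]
gripper_width: 0.0334
grasp_force: 60.0
```

Gripped. Lift straight up slowly, then look.

drive_tool(
  commands=[
    [[0, 0, -10], 0],
    [[0, 0, -25], 0],
    [[0, 0, -45], 0],
    [[0, 0, -70], 0],
    [[0, 0, -95], 0],
    [[0, 0, -115], 0],
    [[0, 0, -130], 0],
    [[0, 0, -130], 0],
  ],
)

```text
t: 5.15
eef_pos: [0.5606, 0.1514, 0.2892]
orientation: [0.992, 0.129, 0.001, -0.0]
force: [0.0, 0.1, -4.6]
gripper_width: 0.0337
grasp_force: 60.0
```

```bash
python3 - <<'E'
from h import *
im=save('scene','s3.png'); cv2.imwrite('pics/s3c.png',cv2.resize(im[100:320,240:480,::-1],None,fx=2.5,fy=2.5,interpolation=cv2.INTER_CUBIC))
s=sense();print(s['force'],s['wrist_torque'],s['eef_pos'],s['joints'])
E
```

```text
[-0.69401386 -0.26528961 -4.52423049] [-0.04076371  0.13166013  0.02958323] [0.55987915 0.15118691 0.28757151] [1.43532879e-01 2.50130429e-01 1.34111373e+00 3.76183799e-04
 1.55009020e+00 1.45540340e+00]
```

View pics/s3c.png

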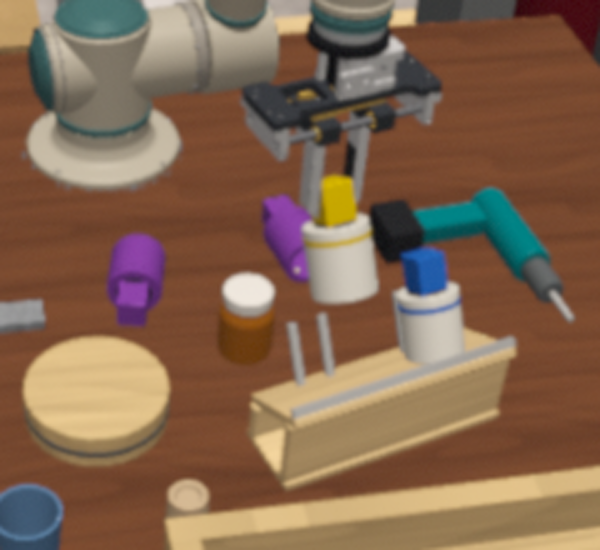

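The mould came out of the rack held at its lean, mouth towards +x, and the rack and the blue mould are unmoved. The tool cannot tilt, so I'll stand the rim on the mat and lever the mould upright in a loosened grip.

drive_tool(
  commands=[
    [[-6, 20, 0], 0],
    [[-18, 55, 0], 0],
    [[-32, 95, 0], 0],
    [[-46, 135, 0], 0],
    [[-60, 175, 0], 0],
    [[-75, 215, 0], 0],
    [[-88, 255, 0], 0],
    [[-102, 295, 0], 0],
    [[-116, 335, 0], 0],
    [[-128, 375, 10], 0],
    [[-141, 410, 30], 0],
    [[-148, 430, 55], 0],
  ],
)

```text
t: 6.4
eef_pos: [0.5261, -0.3058, 0.2305]
orientation: [0.992, 0.128, -0.001, 0.0]
force: [0.1, 0.8, -4.6]
gripper_width: 0.0336
grasp_force: 60.0
```

drive_tool(
  commands=[
    [[-4, 12, 25], 0],
    [[-4, 12, 55], 0],
    [[-4, 12, 80], 0],
    [[-4, 12, 100], 0],
    [[-4, 12, 115], 0],
    [[-4, 12, 120], 0],
    [[-4, 12, 120], 0],
  ],
)

```text
t: 7.1
eef_pos: [0.525, -0.3144, 0.1105]
orientation: [0.992, 0.129, -0.001, -0.001]
force: [-0.1, 0.1, -3.7]
gripper_width: 0.0334
grasp_force: 60.0
```

drive_tool(
  commands=[
    [[0, 0, 4], 0],
    [[0, 0, 8], 0],
    [[0, 0, 11], 0],
    [[0, 0, 13], 0],
    [[0, 0, 14], 0],
    [[0, 0, 15], 0],
  ],
)

```text
t: 7.7
eef_pos: [0.5262, -0.3154, 0.0975]
orientation: [0.992, 0.129, 0.0, 0.0]
force: [-0.1, 0.2, -3.9]
gripper_width: 0.0335
grasp_force: 60.0
```

drive_tool(
  commands=[
    [[0, 0, 1], 0],
    [[0, 0, 2], 0],
    [[0, 0, 3], 0],
    [[0, 0, 3], 0],
  ],
)

```text
t: 8.1
eef_pos: [0.5263, -0.3154, 0.0953]
orientation: [0.992, 0.129, 0.0, 0.0]
force: [-0.9, 0.9, 1.3]
gripper_width: 0.0334
grasp_force: 60.0
```

drive_tool(
  commands=[
    [[0, 0, 0], 0],
    [[0, 0, 0], 0],
    [[5, 0, 0], 0],
    [[10, 0, 0], 0],
    [[15, 0, 0], 0],
    [[20, 0, 0], 0],
    [[25, 0, 0], 0],
    [[30, 0, 1], 0],
    [[35, 0, 2], 0],
    [[40, 0, 3], 0],
    [[45, 0, 5], 0],
    [[48, 0, 6], 0],
  ],
  force=10,
)

```text
t: 9.3
eef_pos: [0.5735, -0.3029, 0.0883]
orientation: [0.992, 0.129, 0.0, 0.0]
force: [0.9, 0.8, 3.1]
gripper_width: 0.0337
grasp_force: 10.0
```

```bash
python3 - <<'E'
from h import *
im=save('scene','s4.png'); cv2.imwrite('pics/s4c.png',cv2.resize(im[160:340,110:310,::-1],None,fx=3,fy=3,interpolation=cv2.INTER_CUBIC))
s=sense();print(s['force'],s['wrist_torque'],s['eef_pos'],s['grasp_force'])
E
```

```text
[0.8922341  0.00973404 4.1051623 ] [ 0.15316855 -0.21253353  0.03210359] [ 0.57375437 -0.30288055  0.08818411] 10.000646710395813
```

View pics/s4c.png

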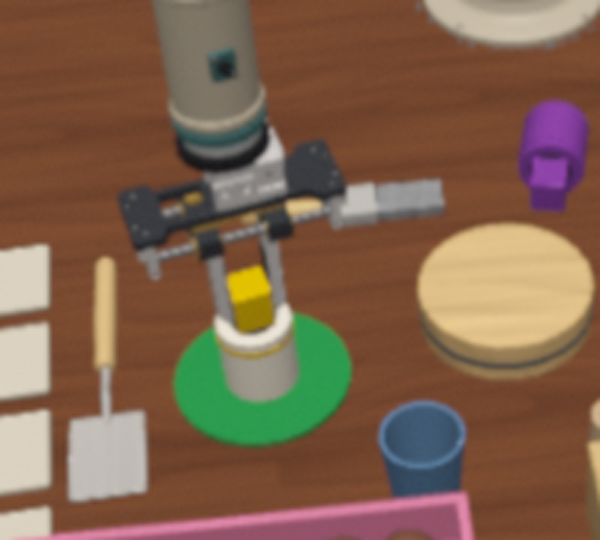

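The mould is standing about upright at the mat's centre. Open to let it settle, then measure its axis for the firm regrasp.

drive_tool(
  commands=[
    [[0, 0, 0], 0],
    [[0, 0, 0], 0],
    [[0, 0, 0], 0],
    [[0, 0, 0], 0],
  ],
  gripper=50,
)

```text
t: 9.75
eef_pos: [0.5721, -0.303, 0.0881]
orientation: [0.992, 0.129, -0.0, -0.0]
force: [-0.6, 0.1, -0.3]
gripper_width: 0.0503
grasp_force: 0.0
```

```bash
python3 - <<'E'
from h import *
Cw=cam('wrist');im=save('wrist','w2.png');b=save('scene','s5.png')
s=sense();print(s['eef_pos'],s['gripper_width'])
S=cam('scene'); x,y,_=s['eef_pos']
def draw(o,C,f):
    ps=np.radians(14.8);Rm=R.from_euler('z',ps).as_matrix()
    for z in(.122,.080):
        p=[proj(C,np.array([x,y,z])+Rm@[a*.017,c*.017,0]) for a,c in((-1,-1),(1,-1),(1,1),(-1,1))]
        cv2.polylines(o,[np.int32(np.round(p))],True,(255,0,0),1)
    for z in(.008,.080):
        p=[proj(C,[x+.033*np.cos(a),y+.033*np.sin(a),z]) for a in np.linspace(0,6.28,40)]
        cv2.polylines(o,[np.int32(np.round(p))],True,(0,0,255),1)
    return o
o1=draw(im.copy(),Cw,0)[60:300,160:400]; o2=draw(b.copy(),S,0)[230:330,150:250]
cv2.imwrite('pics/c5.png',np.hstack([cv2.resize(o1,(400,400),interpolation=2),cv2.resize(o2,(400,400),interpolation=2)])[:,:,::-1])
E
```

```text
[ 0.57226874 -0.30310695  0.08822677] 0.049789972831581375
```

View pics/c5.png

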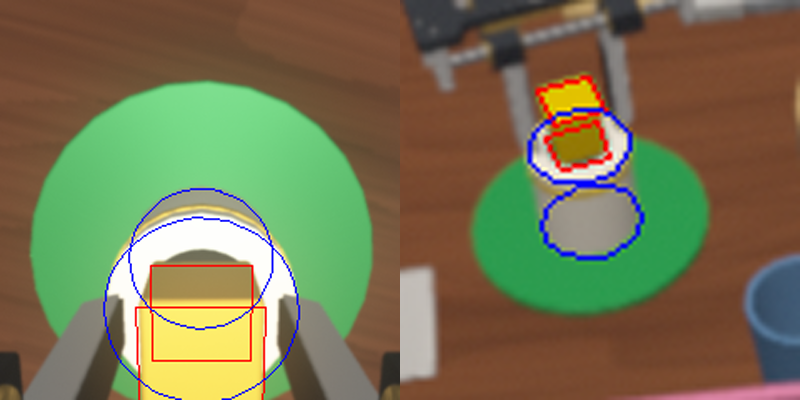

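The mould stands upright and unmoved on the mat; its axis is about 4 mm short of the tool's centre in tool -x. I'll shift and grip firmly.

drive_tool(
  commands=[
    [[-4, 0, 0], 0],
    [[-4, 0, 0], 0],
  ],
)

```text
t: 10.05
eef_pos: [0.568, -0.3041, 0.0884]
orientation: [0.992, 0.129, -0.0, -0.0]
force: [-0.1, -0.1, -0.2]
gripper_width: 0.0498
grasp_force: 0.0
```

drive_tool(
  commands=[
    [[0, 0, 0], 0],
    [[0, 0, 0], 0],
    [[0, 0, 0], 0],
    [[0, 0, 0], 0],
  ],
  gripper=20,
  force=60,
)

```text
t: 10.45
eef_pos: [0.5687, -0.3042, 0.0884]
orientation: [0.992, 0.129, -0.0, 0.0]
force: [-0.7, -0.9, 0.1]
gripper_width: 0.0337
grasp_force: 60.0
```

drive_tool(
  commands=[
    [[0, 0, -10], 0],
    [[0, 0, -35], 0],
    [[0, -15, -65], 0],
    [[3, -50, -75], 0],
    [[6, -90, -75], 0],
    [[9, -130, -75], 0],
    [[11, -170, -75], 0],
    [[13, -205, -75], 0],
    [[15, -225, -75], 0],
    [[15, -230, -75], 0],
    [[15, -230, -75], 0],
    [[15, -230, -75], 0],
  ],
)

```text
t: 11.65
eef_pos: [0.5247, -0.0788, 0.1634]
orientation: [0.992, 0.129, 0.0, 0.001]
force: [0.4, -0.2, -3.9]
gripper_width: 0.0338
grasp_force: 60.0
```

drive_tool(
  commands=[
    [[0, 0, 11], 0],
    [[0, 0, 26], 0],
    [[0, 0, 41], 0],
    [[0, 0, 38], 0],
    [[0, 0, 25], 0],
    [[0, 0, 20], 0],
    [[0, 0, 20], 0],
    [[0, 0, 20], 0],
  ],
)

```text
t: 12.45
eef_pos: [0.524, -0.0782, 0.1426]
orientation: [0.992, 0.129, -0.0, -0.0]
force: [0.9, 0.0, -4.4]
gripper_width: 0.0338
grasp_force: 60.0
```

```bash
python3 - <<'E'
from h import *
s=sense();print(s['force'],s['wrist_torque'],s['eef_pos'],s['t'])
E
```

```text
[ 0.89411138  0.02127404 -4.42111414] [0.04860564 0.01488469 0.03111165] [ 0.5240299  -0.07821574  0.14261726] 12.45
```

drive_tool(
  commands=[
    [[0, 0, 4], 0],
    [[0, 0, 20], 0],
    [[0, 0, 17], 0],
    [[0, 0, 5], 0],
    [[0, 0, 0], 0],
    [[0, 0, 4], 0],
    [[0, 0, 20], 0],
    [[0, 0, 17], 0],
    [[0, 0, 5], 0],
    [[0, 0, 0], 0],
    [[0, 0, 0], 0],
    [[0, 0, 0], 0],
  ],
)

```text
t: 13.65
eef_pos: [0.5241, -0.0778, 0.1433]
orientation: [0.992, 0.129, -0.0, 0.0]
force: [0.1, 1.1, -4.3]
gripper_width: 0.0338
grasp_force: 60.0
```

drive_tool(
  commands=[
    [[0, 0, 4], 0],
    [[0, 0, 21], 0],
    [[0, 0, 21], 0],
    [[0, 0, 5], 0],
    [[0, 0, 0], 0],
    [[0, 0, 0], 0],
    [[0, 0, 0], 0],
  ],
)

```text
t: 14.35
eef_pos: [0.5237, -0.0777, 0.1425]
orientation: [0.992, 0.129, -0.001, -0.0]
force: [0.0, 0.4, -4.8]
gripper_width: 0.0334
grasp_force: 60.0
```

drive_tool(
  commands=[
    [[0, 0, -4], 0],
    [[0, 0, 4], 0],
    [[0, 0, 21], 0],
    [[0, 0, 21], 0],
  ],
)

```text
t: 14.75
eef_pos: [0.526, -0.0783, 0.1249]
orientation: [0.992, 0.129, 0.002, 0.001]
force: [-1.4, -0.3, 10.6]
gripper_width: 0.0335
grasp_force: 60.0
```

drive_tool(
  commands=[
    [[0, 0, -15], 0],
    [[0, 0, -21], 0],
    [[0, 0, -21], 0],
    [[0, 0, -21], 0],
  ],
)

```text
t: 15.15
eef_pos: [0.5239, -0.0778, 0.1426]
orientation: [0.992, 0.129, -0.0, -0.0]
force: [-0.2, -0.5, -4.9]
gripper_width: 0.0335
grasp_force: 60.0
```

drive_tool(
  commands=[
    [[0, 0, -4], 0],
    [[0, 0, 10], 0],
    [[0, 0, 26], 0],
    [[0, 0, 10], 0],
    [[0, 0, 0], 0],
    [[0, 0, -4], 0],
    [[0, 0, 10], 0],
    [[0, 0, 26], 0],
    [[0, 0, 10], 0],
    [[0, 0, 0], 0],
    [[0, 0, 0], 0],
    [[0, 0, 0], 0],
  ],
)

```text
t: 16.35
eef_pos: [0.5248, -0.078, 0.1429]
orientation: [0.992, 0.129, 0.001, 0.0]
force: [1.4, 0.1, -1.6]
gripper_width: 0.0335
grasp_force: 60.0
```

```bash
python3 - <<'E'
from h import *
s=sense();print(s['force'],s['wrist_torque'],s['eef_pos'],s['t'])
Cw=cam('wrist');im=save('wrist','w3.png');b=save('scene','s6.png')
o1=im[40:320,140:420]; o2=b[180:300,220:340]
cv2.imwrite('pics/c6.png',np.hstack([cv2.resize(o1,(400,400),interpolation=2),cv2.resize(o2,(400,400),interpolation=2)])[:,:,::-1])
E
```

```text
[ 1.43342076  0.10371011 -1.60163131] [-0.16721405 -0.53350804 -0.06918462] [ 0.52483762 -0.07797598  0.14291099] 16.35
```

View pics/c6.png

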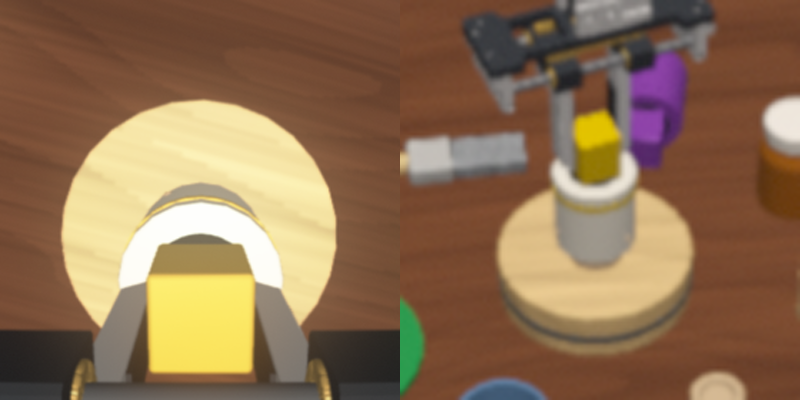

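The picture shows the mould upright over the block's middle. The hanging load has fallen (4.6 to 1.6 N), so the casting has dropped. Lift slowly.

drive_tool(
  commands=[
    [[0, 0, -2], 0],
    [[0, 0, -5], 0],
    [[0, 0, -8], 0],
    [[0, 0, -12], 0],
    [[0, 0, -15], 0],
    [[0, 0, -15], 0],
  ],
)

```text
t: 17.05
eef_pos: [0.5246, -0.0779, 0.159]
orientation: [0.992, 0.129, 0.0, 0.0]
force: [-0.8, 1.0, -3.5]
gripper_width: 0.0336
grasp_force: 60.0
```

```bash
python3 - <<'E'
from h import *
s=sense();print(s['force'],s['wrist_torque'],s['eef_pos'],s['t'])
E
```

```text
[-0.83130481  1.02872662 -3.53219886] [-0.02912955 -0.00354581  0.02992658] [ 0.52458427 -0.07793188  0.15895308] 17.05
```

drive_tool(
  commands=[
    [[0, 0, -4], 0],
    [[0, 0, -10], 0],
    [[0, 0, -18], 0],
    [[0, 0, -30], 0],
    [[0, 0, -45], 0],
    [[0, 0, -60], 0],
    [[0, 0, -75], 0],
    [[0, 0, -75], 0],
  ],
)

```text
t: 17.85
eef_pos: [0.526, -0.0783, 0.2364]
orientation: [0.992, 0.129, 0.003, 0.001]
force: [-0.2, -0.7, -2.3]
gripper_width: 0.0339
grasp_force: 60.0
```

```bash
python3 - <<'E'
from h import *
s=sense();print(s['force'],s['wrist_torque'],s['eef_pos'],s['t'])
b=save('scene','s7.png')
cv2.imwrite('pics/c7.png',cv2.resize(b[150:310,200:360,::-1],(560,560),interpolation=2))
E
```

```text
[-0.18899242 -0.70282448 -2.28501325] [ 0.00142086 -0.00592512  0.02318711] [ 0.52602277 -0.07830734  0.23639075] 17.85
```

View pics/c7.png

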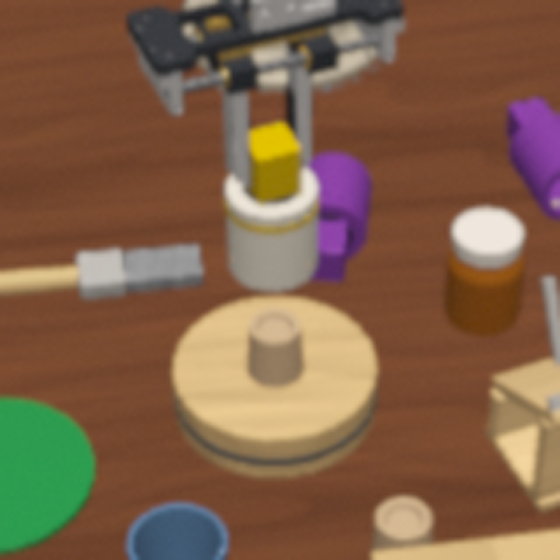

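The casting stands upright at the middle of the block, at about (274,345) in the crop, and the mould hangs clear above it. Carry the mould to the mat.

drive_tool(
  commands=[
    [[0, 20, 0], 0],
    [[-2, 60, 0], 0],
    [[-5, 105, 0], 0],
    [[-8, 150, 0], 0],
    [[-10, 195, 20], 0],
    [[-12, 225, 55], 0],
    [[-12, 230, 90], 0],
    [[-12, 230, 115], 0],
    [[-12, 230, 132], 0],
    [[-12, 230, 140], 0],
    [[-12, 230, 144], 0],
    [[-12, 230, 144], 0],
  ],
)

```text
t: 19.1
eef_pos: [0.5716, -0.3032, 0.0895]
orientation: [0.992, 0.129, -0.0, 0.0]
force: [0.0, -0.3, -2.9]
gripper_width: 0.0339
grasp_force: 60.0
```

drive_tool(
  commands=[
    [[0, 0, 1], 0],
    [[0, 0, 2], 0],
    [[0, 0, 3], 0],
    [[0, 0, 4], 0],
    [[0, 0, 5], 0],
    [[0, 0, 5], 0],
  ],
)

```text
t: 19.7
eef_pos: [0.5722, -0.3037, 0.0875]
orientation: [0.992, 0.129, 0.001, 0.001]
force: [-2.8, 0.6, 10.2]
gripper_width: 0.0333
grasp_force: 60.0
```

drive_tool(
  commands=[
    [[0, 0, -1], 0],
    [[0, 0, -2], 0],
    [[0, 0, -2], 0],
    [[0, 0, -2], 0],
    [[0, 0, -2], 0],
  ],
  force=10,
)

```text
t: 20.2
eef_pos: [0.5721, -0.3037, 0.0875]
orientation: [0.992, 0.129, 0.001, 0.001]
force: [-1.7, -0.0, 6.7]
gripper_width: 0.034
grasp_force: 10.0
```

drive_tool(
  commands=[
    [[0, 0, 0], 0],
    [[0, 0, 0], 0],
    [[0, 0, 0], 0],
    [[0, 0, 0], 0],
    [[0, 0, 0], 0],
    [[0, 0, -15], 0],
    [[0, 0, -40], 0],
    [[0, 0, -80], 0],
    [[0, 0, -125], 0],
    [[0, 0, -150], 0],
    [[0, 0, -150], 0],
    [[0, 0, -150], 0],
  ],
  gripper=65,
)

```text
t: 21.4
eef_pos: [0.5714, -0.3031, 0.236]
orientation: [0.992, 0.129, -0.0, 0.0]
force: [-0.1, 0.4, -0.7]
gripper_width: 0.0647
grasp_force: 0.0
```

```bash
python3 - <<'E'
from h import *
s=sense();print(s['force'],s['eef_pos'],s['t'])
b=save('scene','s8.png')
cv2.imwrite('pics/c8.png',cv2.resize(b[130:340,130:410,::-1],(800,600),interpolation=2))
E
```

```text
[-0.13281242  0.38338749 -0.70324462] [ 0.57139462 -0.30314561  0.23604929] 21.4
```

View pics/c8.png

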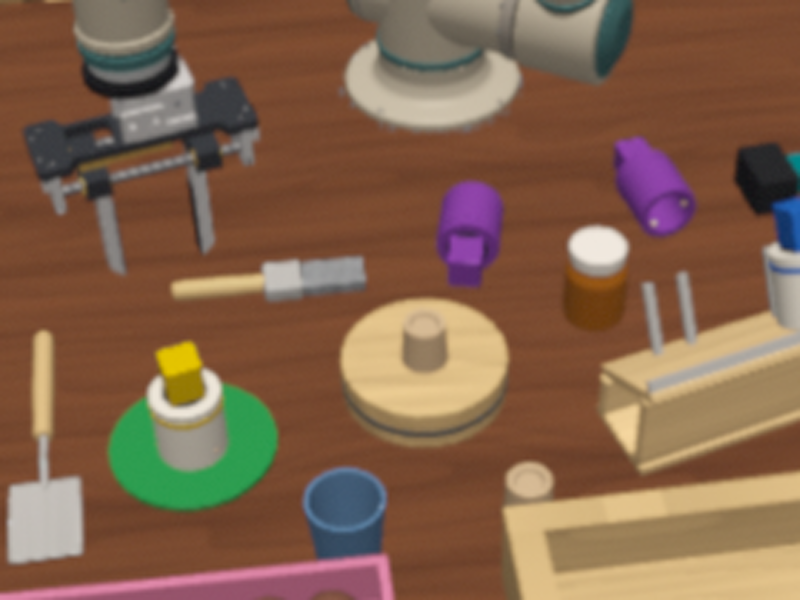

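The mould stands upright on the mat, at about (190,430) in the crop, and the casting stands on the block at (425,340). The gripper is clear and nothing else has moved.

```bash
python3 -c "
from bench import *
print(sign_off())"
```

```text
the job is handed in; nothing more can be done
None
```

The job is handed in (no verdict came back): the casting stands upright on the block, the empty mould stands mouth down on the green mat and is let go, and the last picture shows nothing else moved.

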